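# Dip-check the camera cooling unit and present the gauge under the magnifier

### The job

Check the cooling unit's reservoir with its dip gauge: take the gauge rod by its handle from the rest, slide it down the slanted guide tube until its collar stops on the tube's mouth, then draw it right out again. Present it for reading: finish while still holding the rod in the gripper, level and still, touching nothing else, with its tip under the middle of the magnifier lens and about half-way between the lens and the white reading plate. Leave the jar, the slide box and the dish where they are.

Things in the scene. Friction and masses are not known exactly. Their poses are not given: they have to be found in the camera images.
- rod_grip (a point): On the axis of the gauge rod's grey square handle, where to grip; x runs along the rod to its tip, z up as it lies. Handle 16 x 16 mm, from 60 mm behind this point to 39 mm ahead; round steel collar 34 mm across from 39 to 45 mm ahead; round steel shaft 8 mm across to the rounded tip 155 mm ahead. About 0.13 kg. Lies level in the open-topped notches of the rest, axis 75 mm above the table.
- rod_collar (a point): Point on the rod's axis in the collar face that looks to the tip (the face that stops on the tube's mouth), 45 mm ahead of rod_grip; axes as rod_grip.
- rod_tip (a point): The tip of the rod, 155 mm ahead of rod_grip and 110 mm ahead of the collar face; axes as rod_grip.
- rest: Fixed aluminium rest. Origin on the table under rod_grip, x along the rod to its tip. Foot 50 mm wide, 8 mm high, from 75 mm behind to 135 mm ahead. Two notched uprights: 32 mm wide, 77 mm high, 48 to 58 mm behind the origin (handle's end); 24 mm wide, 81 mm high, 101 to 109 mm ahead (shaft). Free between them.
- tube_mouth (a point): Centre of the rim of the slanted steel guide tube on the cooling unit. z runs along the tube's axis out of the mouth, 40 degrees above level, away from the unit (its -y side). Rim 32 mm across outside; flared mouth 24 mm across inside, narrowing over 14 mm to a 14 mm bore, straight and free to 120 mm deep; tube 22 mm outside.
- unit: Fixed cooling unit. Origin on the table below the point where the tube's axis meets the reservoir's roof, 130 mm down the axis from the mouth (mouth 100 mm to its -y, 144 mm up). White reservoir 140 (x) x 130 x 60 mm high, y = -50 to 80 mm; grey pump housing 160 x 120 x 130 mm high, y = 80 to 200 mm.
- lens (a point): Centre of the bench magnifier's round clear lens, 150 mm above the table. Lens ring 88 mm across, 8 mm thick. Axes: z up, x towards the column (12 mm thick), which stands 70 mm from the lens centre on the side away from the robot, otherwise open all round.
- magnifier: Fixed bench magnifier. Origin on the table under the lens centre; foot 130 (x, from -50 to 80 mm) x 100 mm, with the white reading plate (80 x 80 mm) on it under the lens, its top 10 mm above the table.
- rod: The gauge rod itself: origin and axes the same as rod_grip.
- jar_mid (a point): Middle of a lidded sample jar, 60 mm across, 85 mm high. Leave alone.
- slide_box_mid (a point): Middle of a wooden slide box 75 x 90 x 30 mm. Leave alone.
- dish_mid (a point): Middle of a flat round clear dish, 60 mm across, 21 mm high. Leave alone.
Things that resemble listed ones, but are neither listed nor needed, are in the scene too. Of the things that look like the rod, the middle-sized one is meant.

How it is judged:
By the outcome, as a careful person would: the job done as asked, in the order asked, and still so for the second after the job is handed in, while the arm keeps its last pose, push and grip.
It also fails if it takes over 51 s, if anything falls off the work surface, if the arm or the gripper's body presses on something with over 40 N, if the wrist force passes 120 N, or if a joint passes its speed limit or range.

### The arm

A 7-joint arm with a two-finger parallel gripper is mounted at the origin on the work surface. World frame = base frame: x ahead of the robot, y to its left, z up, the work surface at z = 0. Lengths are in m, angles in rad, forces in N, time in s.
With the tool pointing down it reaches from about 0.35 to 0.9 m from the base axis. Payload 7.2 kg.
Tool frame: the origin (TCP) lies at the very end of the fingers, on their centre line; the grasp point (between the pads) lies 19 mm behind it (env.pinch_z is the distance from the TCP to the grasp point, in m); z points along the fingers, y is the line along which they close (so a half turn about z gives the same grasp; the last joint's range is limited). The gripper opens to 88 mm and grips with 3 to 60 N. Pads are 20 mm wide; open, the fingers measure 115 mm over their backs; the gripper's body (75 mm by 178 mm) begins 61 mm behind the grasp point.
Start: joints at [-1.169, 0.411, -0.013, 1.596, 0.006, 1.134, -0.082], TCP at [0.283, 0.557, 0.223] pointing down, gripper open.
Joint ranges: [-2.95, 2.95], [-0.29, 1.99], [-1.47, 1.44], [0.14, 2.54], [-1.03, 4.17], [0.13, 1.85], [-2.86, 2.86]. Speed limits (rad/s): [2.39, 2.39, 3.01, 3.01, 3.14, 3.14, 3.14].

### API

Orientations are given as [roll, pitch, yaw] about the fixed x, y, z axes, in that order (R = Rz(yaw) Ry(pitch) Rx(roll)).
In Python, from rig import env gives the robot as it stands. Calls block until the motion is done:
- env.reach(position, orientation): joint-space move of the TCP to a pose.
- env.move_straight(position, orientation=None, vel=0.15): straight line of the TCP; orientation=None keeps the orientation; vel is the mean speed in m/s.
- env.move_j(angles): joint-space move.
- env.let_go() and env.gripper_close(): open the fingers fully, or close them until they stop; the grip force is fixed at half the most.
- env.wait(seconds).
- env.inverse_kinematics(position, orientation): joint angles nearest the present ones, or None.
- env.get_state(): the state.
- env.capture(name): name is "side" or "top" or "wrist"; returns a dict with "frame" (420x560x3 uint8, red, green, blue), "fovy" (degrees; the focal length in pixels is half the picture's height over the tangent of half this angle, whatever the lens; pixels are square), "cx", "cy" (the principal point, pixels), "rvec" (rotation vector, rad) and "tvec" (3), from world to camera coordinates, as OpenCV has them. Camera axes: x right, y down, z forward; pixel columns grow to the right and rows downward; lengths in m; the calibration is good to about 2 mm. A picture is of the moment at which its call begins. There is no depth.
A pose or a line that the arm cannot do raises env.PlanningError and nothing moves.
- env.job_done(): hands the job in; it is judged then, once.
The state is a dict: "time_s": time; "qpos": joint angles; "qd": joint speeds; "effort": joint torques, N m; "tcp_pos": TCP position; "orientation": TCP orientation; "contact_force": force on the tool from outside, world axes, zero at the start; "wrist_torque": the same for the moment, N m; "gripper_width": finger opening in m; "grasp_force": force on a finger pad.
Only numpy, scipy, OpenCV 4.12 (cv2) and the standard library are available. Lean on these libraries where they do the work, as an engineer would, in place of code of your own. Each camera call takes 0.05 s, during which the arm holds its last target. There are 200 camera calls.

## Working session

There is one attempt and no reset: what is moved stays moved. The work goes in short steps, each a Python script; the robot and the scene stay as the last script left them, time stands still between calls to the robot, and variables do not carry over. Pictures are saved under pics/ and viewed, at most 10 in all, crops included, and the job is handed in when it is done.

```bash
ls; mkdir -p pics; python3 - <<'E'
from rig import env
import cv2,json
for n in ("side","top"):
    c=env.capture(n); cv2.imwrite(f"pics/{n}0.png",c["frame"][:,:,::-1])
    print(n,c["fovy"],c["cx"],c["cy"],c["rvec"],c["tvec"], [k for k in c])
s=env.get_state(); print(s["time_s"],s["tcp_pos"],s["orientation"],s["contact_force"])
E
```

```text
pics
side 44.84511050673482 278.6568253323864 208.90162665631118 [ 2.18925732 -0.69617983  0.34547725] [-0.42595653  0.24834021  1.30373239] ['frame', 'fovy', 'cx', 'cy', 'rvec', 'tvec']
top 56.274108629161326 280.1140224184925 211.28045151257567 [ 2.19552907 -2.14062376  0.13100312] [-0.0494117   0.51708036  1.08951437] ['frame', 'fovy', 'cx', 'cy', 'rvec', 'tvec']
0.1 [0.28276118 0.55687431 0.22190422] [-3.14016550e+00  9.30479005e-05  2.67181373e+00] [ 0.25484141  0.64308516 -1.41771562]
```

View pics/side0.png

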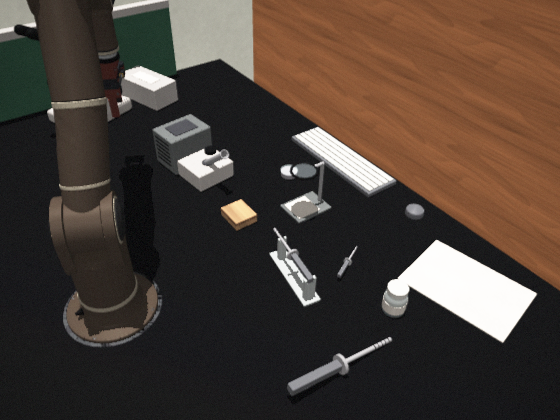

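View pics/top0.png

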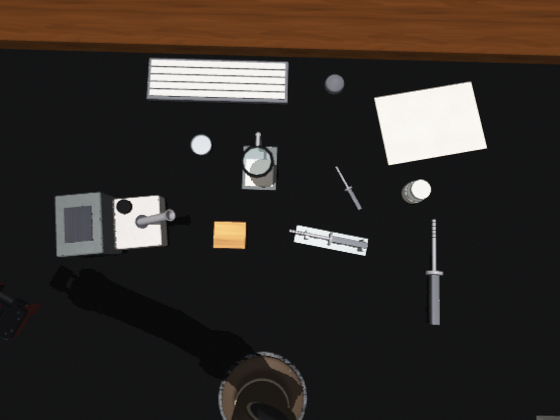

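Top view candidates for the rod: the one lying on the rest (330,239), a small one lying loose (348,187) and a large one lying loose (434,272). The middle-sized one is on the rest. In the same view, the unit is at (110,225) with its tube mouth near (170,215), and the magnifier is at (259,163). Next, close crops of these.

```bash
python3 - <<'E'
import cv2,numpy as np
t=cv2.imread("pics/top0.png");s=cv2.imread("pics/side0.png")
def c(im,x,y,w,h,k=4):
    r=cv2.resize(im[y:y+h,x:x+w],None,fx=k,fy=k,interpolation=cv2.INTER_CUBIC)
    for i in range(0,w,10): cv2.line(r,(i*k,0),(i*k,12 if (x+i)%50==0 else 5),(0,255,255),1)
    for i in range(0,h,10): cv2.line(r,(0,i*k),(12 if (y+i)%50==0 else 5,i*k),(0,255,255),1)
    return r
a=np.hstack([c(t,280,210,100,60),c(t,100,190,100,60)])
b=np.hstack([c(t,230,120,60,80),c(s,265,220,60,90)[:320],c(s,275,150,80,80)])
cv2.imwrite("pics/crop1.png",np.vstack([a,b]))
E
```

```text
(no output)
```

View pics/crop1.png

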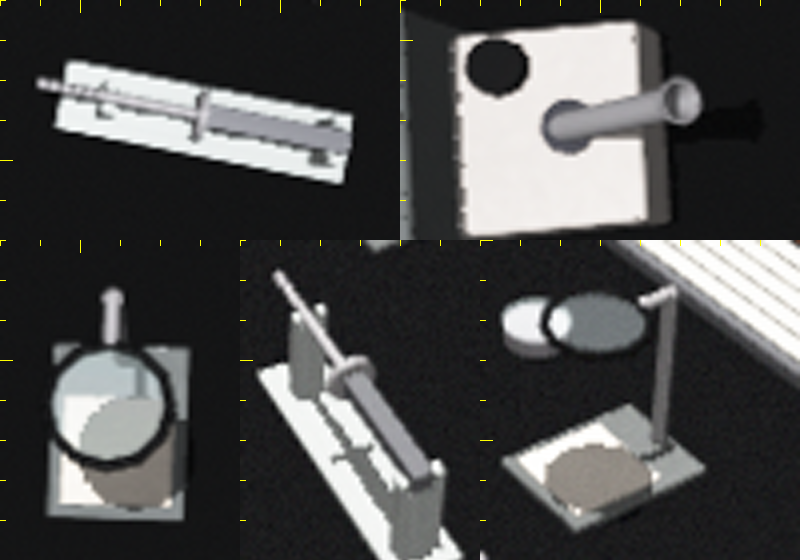

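The crop confirms it: the mid-sized rod lies in the rest, tip at top (289.5,231), collar (331,239), handle end (367,245). The tube mouth is at (170.5,215) and the lens at (258,161). Fitting planar poses now.

```bash
cat > h.py <<'E'
import numpy as np, cv2
from scipy.optimize import least_squares
from scipy.spatial.transform import Rotation as R
def cam(c):
    f=c["frame"].shape[0]/2/np.tan(np.radians(c["fovy"]/2))
    return np.array([[f,0,c["cx"]],[0,f,c["cy"]],[0,0,1.]]),np.array(c["rvec"],float),np.array(c["tvec"],float)
def proj(P,C):
    return cv2.projectPoints(np.atleast_2d(np.array(P,float)),C[1],C[2],C[0],None)[0][:,0]
def place(L,p):
    return R.from_euler('z',p[2]).apply(np.array(L,float))+[p[0],p[1],0]
def fit(obs,x0):  # obs: list of (local,pixel,cam)
    f=lambda p:np.concatenate([(proj(place([l],p),C)-[u])[0] for l,u,C in obs])
    r=least_squares(f,x0,loss='soft_l1'); return r.x,r.fun.reshape(-1,2)
E
python3 - <<'E'
from rig import env
from h import *
T=cam(env.capture("top"));S=cam(env.capture("side"))
rod=[((.155,0,.075),(289.5,230.75),T),((.042,0,.075),(330.75,239),T),((-.06,0,.079),(367.5,245.5),T),
((.135,-.025,.008),(297,225.5),T),((-.075,-.025,.008),(368,238),T),((-.075,.025,.008),(365.75,255.75),T),((.135,.025,.008),(293.75,241.75),T),
((.155,0,.075),(274.25,228.5),S),((.042,0,.075),(292.5,254.5),S)]
unit=[((0,-.1,.144),(170.5,215),T),((0,0,.06),(142,221.75),T),((.07,.08,.06),(113.75,198.75),T),((.07,-.05,.06),(159.25,195.5),T),((-.07,-.05,.06),(161.25,245),T),((-.07,.08,.06),(116.75,248.75),T)]
mag=[((0,0,.15),(258,161.25),T),((.08,.05,.008),(243.25,146.5),T),((.08,-.05,.008),(277.5,147),T),((-.05,-.05,.008),(275.75,190),T),((-.05,.05,.008),(242,188.75),T),((0,0,.15),(303.75,170.5),S)]
for n,o,x0 in (("rod",rod,(.45,-.2,1.4)),("unit",unit,(.45,.4,0)),("mag",mag,(.65,0,0))):
    p,r=fit(o,x0);print(n,p.round(4),"\n",r.round(1).tolist())
c=env.capture("wrist");print(c["fovy"],c["cx"],c["cy"]);C=cam(c);Rm=R.from_rotvec(C[1]).as_matrix()
s=env.get_state();Rt=R.from_euler('xyz',s["orientation"]).as_matrix()
print("cam in tool",Rt.T@(-Rm.T@C[2]-s["tcp_pos"]),"axes\n",(Rt.T@Rm.T).round(3))
E
```

```text
rod [ 0.4357 -0.2155  1.4083] 
 [[-0.1, -0.1], [-0.4, -0.6], [0.2, -0.1], [0.0, -0.6], [0.5, 0.5], [-0.0, -0.2], [0.1, 0.2], [-0.7, 0.2], [-0.2, 0.2]]
unit [0.477  0.3416 0.1075] 
 [[0.4, 0.3], [0.6, -0.4], [-1.3, -0.2], [0.3, -0.7], [0.8, 0.3], [-2.5, 0.5]]
mag [ 0.6324  0.0265 -0.0019] 
 [[-0.7, 0.1], [0.3, -0.7], [-0.1, -0.3], [0.4, 0.1], [-0.1, 0.4], [-0.0, 0.6]]
66.4592503415813 278.8759224886252 209.75765881799873
cam in tool [ 0.06566409 -0.00079245 -0.16262535] axes
 [[ 0.002 -0.97  -0.242]
 [ 1.     0.002 -0.   ]
 [ 0.    -0.242  0.97 ]]
```

```bash
cat >> h.py <<'E'
def tool(rodR,a,s):  # tool rotation for a rod rotation, tilt a, side s
    z=-rodR[:,2]*np.cos(a)+rodR[:,0]*np.sin(a); y=s*rodR[:,1]*-1
    return np.column_stack([np.cross(y,z),y,z])
def rodrot(yaw,pitch=0): return R.from_euler('zy',[yaw,pitch]).as_matrix() # pitch>0: tip down
def pose(grip,rodR,a,s,pz):
    Q=tool(rodR,a,s); return np.array(grip)+Q[:,2]*pz, R.from_matrix(Q).as_euler('xyz')
ROD=np.array([.4357,-.2155,1.4083]); UNIT=np.array([.477,.3416,.1075]); MAG=np.array([.6324,.0265,0.])
MOUTH=place([(0,-.1,.144)],UNIT)[0]
def tube(d,yaw=None):  # grip with collar face d out of mouth
    r=rodrot(UNIT[2]+np.pi/2,np.radians(40)); return MOUTH-r[:,0]*(.045+d), r
def lensp(yaw,z=.08):
    r=rodrot(yaw); return np.array([MAG[0],MAG[1],z])-r[:,0]*.155, r
E
python3 - <<'E'
from rig import env
from h import *
pz=env.pinch_z;print(pz)
for s in (1,-1):
  for a in np.radians([-10,0,15,30]):
    P={}
    P['pre']=pose([ROD[0],ROD[1],.15],rodrot(ROD[2]),a,s,pz);P['g']=pose([ROD[0],ROD[1],.075],rodrot(ROD[2]),a,s,pz)
    P['t0']=pose(*tube(.16),a,s,pz);P['t1']=pose(*tube(0),a,s,pz)
    for y in (1.57,1.2,.8,.0): P['l%.1f'%y]=pose(*lensp(y),a,s,pz)
    print(s,np.degrees(a))
    for k,v in P.items():
        q=env.inverse_kinematics(*v); print("  ",k,None if q is None else np.round(q,2).tolist())
E
```

```text
0.0187
1 -10.0
   pre [-0.46, 0.36, 0.86, 2.1, -0.14, 0.77, 0.31]
   g [-0.45, 0.55, 0.9, 2.16, -0.44, 0.63, 0.56]
   t0 [-0.4, 0.78, 0.32, 1.5, -0.1, 1.59, 0.12]
   t1 [-0.58, 0.8, 0.28, 1.42, -0.22, 1.66, -0.08]
   l1.6 [-0.36, 0.67, 0.58, 1.75, -0.24, 0.81, 0.28]
   l1.2 [-0.41, 0.63, 0.61, 1.84, -0.24, 0.83, -0.09]
   l0.8 [-0.48, 0.59, 0.64, 1.92, -0.27, 0.86, -0.49]
   l0.0 [-0.61, 0.54, 0.63, 2.0, -0.4, 0.92, -1.32]
1 0.0
   pre [-0.41, 0.42, 0.99, 2.07, -0.45, 0.88, 0.67]
   g [-0.46, 0.7, 1.14, 2.13, -0.86, 0.88, 1.05]
   t0 [-0.3, 0.78, 0.29, 1.49, -0.21, 1.61, 0.17]
   t1 [-0.49, 0.78, 0.25, 1.45, -0.33, 1.63, -0.04]
   l1.6 [-0.25, 0.67, 0.55, 1.72, -0.44, 0.88, 0.49]
   l1.2 [-0.33, 0.6, 0.62, 1.87, -0.47, 0.82, 0.17]
   l0.8 [-0.4, 0.52, 0.61, 2.01, -0.43, 0.75, -0.29]
   l0.0 [-0.67, 0.45, 0.64, 2.13, -0.42, 0.69, -1.31]
1 14.999999999999998
   pre [-0.26, 0.57, 1.09, 2.01, -0.78, 1.18, 1.07]
   g [-0.16, 0.67, 0.96, 2.06, -0.9, 1.06, 1.18]
   t0 [-0.19, 0.8, 0.31, 1.5, -0.4, 1.65, 0.26]
   t1 [-0.34, 0.76, 0.19, 1.51, -0.49, 1.59, 0.03]
   l1.6 [-0.12, 0.73, 0.58, 1.6
[... 1628 characters left out ...]
2.6]
   t1 [0.42, 1.14, -1.25, 1.45, 0.36, 1.6, 2.34]
   l1.6 [-0.26, 0.81, 0.82, 1.67, -0.89, 1.18, -2.24]
   l1.2 [-0.31, 0.68, 0.82, 1.9, -0.94, 1.0, -2.48]
   l0.8 [1.0, 0.66, -1.04, 2.04, 0.61, 0.64, 2.01]
   l0.0 [-0.35, 0.29, 0.19, 2.32, -0.02, 0.28, 1.41]
-1 29.999999999999996
   pre [-0.05, 0.69, 1.04, 1.94, -0.92, 1.45, -1.88]
   g [0.08, 0.73, 0.82, 1.97, -0.96, 1.28, -1.84]
   t0 [-0.25, 0.9, 0.61, 1.54, -0.71, 1.79, -2.64]
   t1 [0.56, 1.17, -1.25, 1.52, 0.23, 1.43, 2.42]
   l1.6 [-0.01, 0.83, 0.61, 1.59, -0.93, 1.32, -2.17]
   l1.2 [0.12, 0.62, 0.4, 1.89, -0.96, 0.99, -2.38]
   l0.8 [1.28, 0.85, -1.25, 2.13, 0.76, 0.49, 2.01]
   l0.0 [0.03, 0.29, -0.31, 2.49, 2.16, 0.25, -0.79]
```

```bash
python3 - <<'E'
from rig import env
from h import *
import pickle
Rt=tool(rodrot(np.pi/2),0,1);e=R.from_matrix(Rt).as_euler('xyz')
out=[];D={}
e2=pose([0,0,0],rodrot(ROD[2]),0,1,0)[1]
c,s=np.cos(ROD[2]),np.sin(ROD[2])
for n,p,o in (("mouth",[.488,.2,.27],e),("rod",[ROD[0],ROD[1],.16],e2)):
    env.reach(p,o); env.wait(.2)
    k=env.capture("wrist");C=cam(k);D[n]=k
    im=k["frame"][:,:,::-1].copy(); cv2.imwrite(f"pics/w_{n}.png",im)
    th=np.linspace(0,2*np.pi,24,endpoint=False)
    if n=="mouth":
        tz=-tube(0)[1][:,0];u=tube(0)[1][:,1];v=np.cross(tz,u)
        pts=[MOUTH+.016*(np.cos(t)*u+np.sin(t)*v) for t in th]+[MOUTH,MOUTH-.13*tz]
    else:
        pts=place([(.155,0,.075),(.045,0,.075),(.039,.008,.083),(.039,-.008,.083),(-.06,.008,.083),(-.06,-.008,.083),(0,0,.083)],ROD)
    q=proj(pts,C);print(n,q[-7:].round(0).tolist())
    for a in q:
        cv2.circle(im,tuple(int(round(v)) for v in a),1,(0,0,255),-1)
    out.append(im[:,80:480])
pickle.dump(D,open("w.pkl","wb"))
cv2.imwrite("pics/w1.png",np.hstack(out));st=env.get_state();print(st["time_s"],st["qpos"])
E
```

```text
mouth [[288.0, 159.0], [283.0, 160.0], [278.0, 160.0], [273.0, 161.0], [269.0, 161.0], [280.0, 157.0], [266.0, -12.0]]
rod [[279.0, -5.0], [279.0, 158.0], [268.0, 167.0], [289.0, 167.0], [269.0, 288.0], [288.0, 288.0], [279.0, 217.0]]
3.875 [-0.31938897  0.31128567  0.83250539  2.03726478 -0.29088721  0.91179116
  0.50867963]
```

View pics/w1.png

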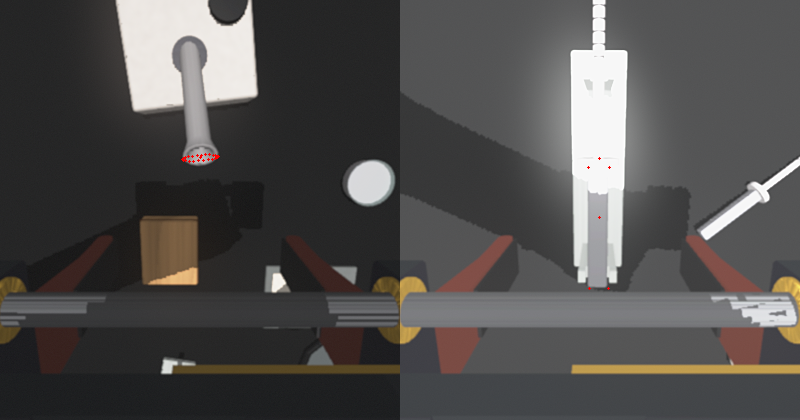

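The overlay shows the handle agrees within about 1 px. It also exposes a bug: the tube's base projects to (266,-12) but is seen at (269,50), because my Euler order was wrong. I'll fix that and zoom on the mouth.

```bash
sed -i "s/from_euler('zy'/from_euler('ZY'/" h.py; python3 - <<'E'
from rig import env
from h import *
import pickle
D=pickle.load(open("w.pkl","rb"));k=D["mouth"];C=cam(k);im=k["frame"][:,:,::-1]
z=7;x0,y0=235,30
b=cv2.resize(im[y0:y0+145//2*0+80,x0:x0+80],None,fx=z,fy=z,interpolation=cv2.INTER_CUBIC)
y1=110;x1=250
b=cv2.resize(im[y1:y1+60,x1:x1+60],None,fx=10,fy=10,interpolation=cv2.INTER_CUBIC)
g=tube(0)[1];tz=-g[:,0];u=g[:,1];v=np.cross(tz,u);th=np.linspace(0,2*np.pi,40,endpoint=False)
pts=[MOUTH+r*(np.cos(t)*u+np.sin(t)*v) for r in(.016,.012) for t in th]+[MOUTH]+[MOUTH-.1*tz*f+s*.011*u for f in(.3,.5) for s in(1,-1)]
for a in proj(pts,C):
    cv2.circle(b,tuple(int(round(t)) for t in (a-[x1,y1]+.5)*10),2,(0,0,255),-1)
cv2.imwrite("pics/m1.png",b)
print("base",proj([MOUTH-.13*tz],C),"roof",proj(place([(.07,-.05,.06),(-.07,-.05,.06)],UNIT),C))
for a in np.radians([-10,0,10,20,30]):
  print(a,[ (lambda q:None if q is None else np.round(q,2).tolist())(env.inverse_kinematics(*pose(*tube(d),a,1,env.pinch_z))) for d in (.16,.05,0)])
E
```

```text
base [[269.90107311  57.31043085]] roof [[337.98893774  98.83944827]
 [212.32089712 112.53554216]]
-0.17453292519943295 [[-1.31, 0.56, 0.85, 1.82, 0.4, 1.3, -0.54], [-1.33, 0.71, 0.76, 1.75, 0.29, 1.3, -0.62], [-1.32, 0.78, 0.71, 1.7, 0.25, 1.32, -0.67]]
0.0 [[-1.23, 0.44, 0.79, 1.83, 0.36, 1.27, -0.5], [-1.26, 0.59, 0.7, 1.78, 0.25, 1.24, -0.6], [-1.27, 0.66, 0.67, 1.75, 0.21, 1.23, -0.64]]
0.17453292519943295 [[-1.2, 0.36, 0.81, 1.84, 0.25, 1.22, -0.4], [-1.22, 0.5, 0.72, 1.82, 0.16, 1.16, -0.51], [-1.23, 0.57, 0.68, 1.8, 0.12, 1.14, -0.55]]
0.3490658503988659 [[-1.17, 0.31, 0.87, 1.85, 0.12, 1.17, -0.26], [-1.2, 0.44, 0.77, 1.86, 0.03, 1.08, -0.36], [-1.21, 0.51, 0.74, 1.85, -0.02, 1.05, -0.4]]
0.5235987755982988 [[-1.13, 0.27, 0.94, 1.86, -0.05, 1.14, -0.09], [-1.16, 0.39, 0.83, 1.89, -0.14, 1.03, -0.19], [-1.18, 0.46, 0.79, 1.89, -0.18, 0.98, -0.22]]
```

View pics/m1.png

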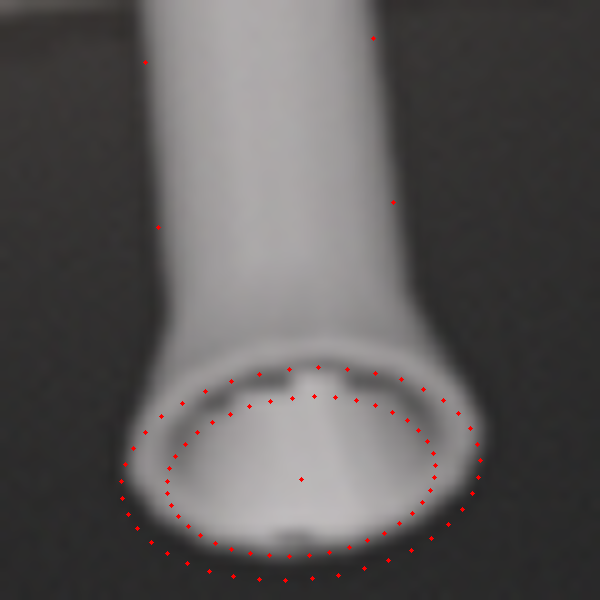

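Rim seen about 0.5 px right and 2.4 px up of the model, and the roof corners agree. I'll move the unit by about +2.2 mm in y, then grasp, lift and go to the tube.

```bash
sed -i "s/UNIT=np.array(\[.477,.3416,.1075\])/UNIT=np.array([.4771,.3438,.111])/" h.py
cat >> h.py <<'E'
def over(env,name,pts,box=None,z=1):
    k=env.capture(name);C=cam(k);im=k["frame"][:,:,::-1].copy();x0,y0,w,h=box or (0,0,560,420)
    b=cv2.resize(im[y0:y0+h,x0:x0+w],None,fx=z,fy=z,interpolation=cv2.INTER_CUBIC);q=proj(pts,C)
    for a in q: cv2.circle(b,tuple(int(round(t)) for t in (a-[x0,y0]+.5)*z),1,(0,0,255),-1)
    return b,q
def rim():
    g=tube(0)[1];u=g[:,1];v=g[:,2];th=np.linspace(0,2*np.pi,40,endpoint=False)
    return [MOUTH+.016*(np.cos(t)*u+np.sin(t)*v) for t in th]+[MOUTH]
def rodpts(env,a=0,s=1):  # rod points from the present tool pose (nominal grasp)
    st=env.get_state();Q=R.from_euler('xyz',st["orientation"]).as_matrix();g=np.array(st["tcp_pos"])-Q[:,2]*env.pinch_z
    return [g+Q[:,0]*d for d in (.155,.15,.12,.09,.06,.045)]
E
python3 - <<'E'
from rig import env
from h import *
pz=env.pinch_z;r=rodrot(ROD[2])
P=lambda z:pose([ROD[0],ROD[1],z],r,0,1,pz)
env.move_straight(*P(.075),vel=.08); env.gripper_close(); s=env.get_state();print("closed",s["gripper_width"],s["grasp_force"],s["contact_force"])
env.move_straight(*P(.20),vel=.12); s=env.get_state();print("lift",s["gripper_width"],s["grasp_force"],s["contact_force"],s["wrist_torque"])
env.reach(*pose(*tube(.14),0,1,pz)); env.wait(.3)
s=env.get_state();print(s["time_s"],s["gripper_width"],s["contact_force"],s["wrist_torque"],np.round(s["tcp_pos"]-pose(*tube(.14),0,1,pz)[0],4))
rp=rodpts(env)
w,q=over(env,"wrist",rp+rim(),(180,0,200,210),2);print(q[:6].round(1).tolist(),q[-1])
sd,q2=over(env,"side",rp+[MOUTH],(170,120,100,105),4);print(q2[0],q2[-1])
cv2.imwrite("pics/t0.png",np.hstack([w,sd]))
E
```

```text
closed 0.01580854003405623 30.000084042549133 [0.36892941 0.54793907 0.12991999]
lift 0.01580781575353917 29.99963253736496 [-0.30299665  0.62656564 -1.52987294] [-0.1366287   0.10721169  0.0427243 ]
9.175 0.01560923288009362 [-0.06989069 -0.08629232 -1.35501626] [0.69586447 0.12770177 0.01588044] [ 0.0001 -0.0013  0.0001]
[[280.1, -124.3], [280.1, -107.8], [279.9, -15.3], [279.7, 67.0], [279.6, 140.9], [279.5, 175.0]] [ 279.38571557 -237.27107726]
[228.55298959 152.06220151] [223.97971923 154.01222146]
```

View pics/t0.png

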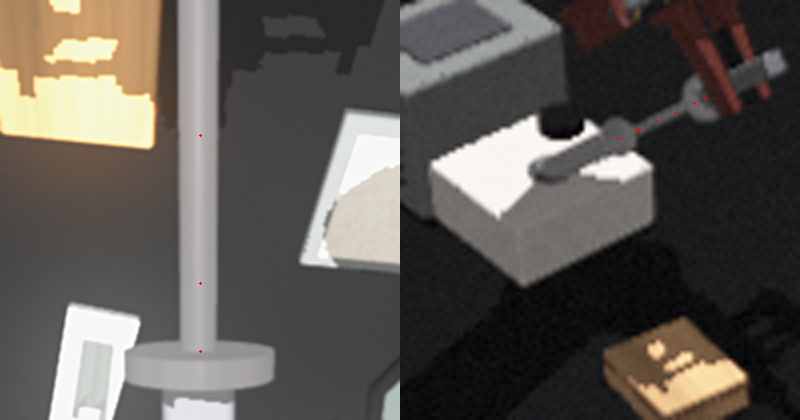

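The rod is straight in the grip (shaft at column 280 in the wrist view, as predicted), and in the side view it points at the mouth. Now I'll insert in steps with force checks.

```bash
python3 - <<'E'
from rig import env
from h import *
pz=env.pinch_z;x=tube(0)[1]
def go(d,v):
    p=pose(*tube(d),0,1,pz);env.move_straight(*p,vel=v);s=env.get_state()
    f=x.T@np.array(s["contact_force"]);print(d,round(s["time_s"],2),"F rod axes",f.round(1),"err",(x.T@(s["tcp_pos"]-p[0])*1000).round(1),"w",round(s["gripper_width"],4));return f
for d in (.112,.1,.085,.06,.03,.008):
    f=go(d,.06)
    if np.linalg.norm(f)>12: print("stop");break
else:
    for d in (.005,.003,.001,-.001,-.003,-.005,-.007):
        f=go(d,.02)
        if f[0]<-6: print("contact");break
w,q=over(env,"wrist",rodpts(env)+rim(),(180,0,200,210),2)
sd,q2=over(env,"side",[MOUTH],(170,120,100,105),4)
cv2.imwrite("pics/t1.png",np.hstack([w,sd]))
E
```

```text
0.112 9.89 F rod axes [ 1.1  0.8 -1.3] err [ 0.  -0.  -0.1] w 0.0157
0.1 10.24 F rod axes [ 0.1  0.  -1.3] err [0.4 0.  0. ] w 0.0156
0.085 10.64 F rod axes [ 1.3 -0.  -1.5] err [ 0.4  0.1 -0. ] w 0.016
0.06 11.21 F rod axes [ 2.  -0.8 -0.4] err [ 0.1  0.  -0.1] w 0.0155
0.03 11.86 F rod axes [ 1.6  0.7 -0.7] err [-0.1 -0.  -0.1] w 0.0157
0.008 12.38 F rod axes [ 1.6 -0.6 -1.7] err [ 0.2  0.  -0.1] w 0.0157
0.005 12.68 F rod axes [ 0.8  1.2 -1.1] err [-0. -0.  0.] w 0.0159
0.003 12.93 F rod axes [ 0.   0.1 -1.1] err [0.1 0.  0. ] w 0.0157
0.001 13.18 F rod axes [ 0.4 -0.1 -1. ] err [ 0.1  0.  -0. ] w 0.0159
-0.001 13.43 F rod axes [-6.5  0.6  1.6] err [-1.6 -0.1 -0.2] w 0.016
contact
```

View pics/t1.png

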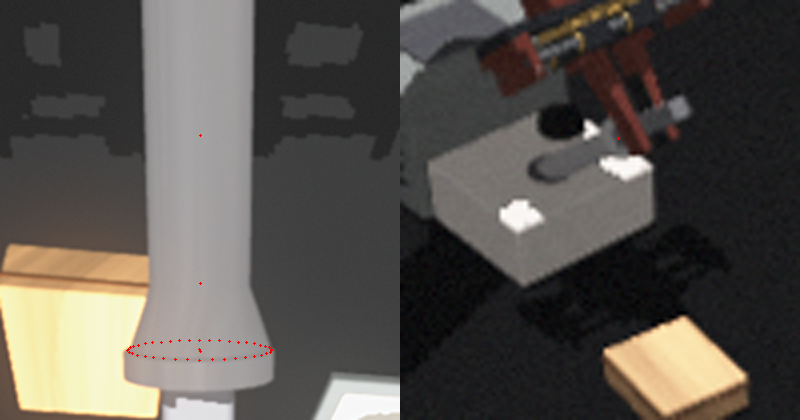

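The collar sits flush on the mouth with 6.5 N axial contact. I'll press lightly to confirm, withdraw, then go to the lens.

```bash
python3 - <<'E'
from rig import env
from h import *
pz=env.pinch_z;x=tube(0)[1]
def rep(n):
    s=env.get_state();print(n,round(s["time_s"],2),(x.T@np.array(s["contact_force"])).round(1),np.round(s["tcp_pos"],4),round(s["gripper_width"],4))
env.move_straight(*pose(*tube(-.0025),0,1,pz),vel=.02);env.wait(.4);rep("seat")
env.move_straight(*pose(*tube(.06),0,1,pz),vel=.1);rep("out1")
env.move_straight(*pose(*tube(.16),0,1,pz),vel=.12);rep("out2")
y=1.5
env.reach(*pose([.46,-.12,.25],rodrot(y),0,1,pz));rep("via")
def L(b,z):
    g,r=lensp(y,z);return pose(g-r[:,0]*b,r,0,1,pz)
env.reach(*L(.13,.2));env.move_straight(*L(.13,.08),vel=.12);env.wait(.2);rep("pre")
w,q=over(env,"wrist",rodpts(env)+[[MAG[0],MAG[1],.15]],(80,0,400,420),1);print(q.round(1).tolist())
t,q=over(env,"top",rodpts(env)+[[MAG[0],MAG[1],.15]],(220,120,100,105),4);print(q.round(1).tolist())
cv2.imwrite("pics/l0.png",np.hstack([w,t]))
E
```

```text
seat 14.18 [-12.    1.2   3.5] [0.4935 0.1975 0.1587] 0.0157
out1 14.95 [ 1.5  0.2 -1.2] [0.4983 0.1531 0.1969] 0.0161
out2 15.93 [ 1.3  0.7 -0.9] [0.5067 0.0772 0.261 ] 0.0155
via 16.82 [ 1.5 -0.1 -1.6] [ 0.4601 -0.1191  0.231 ] 0.016
pre 19.02 [ 1.1 -0.4 -1.5] [ 0.6126 -0.2579  0.0619] 0.0155
[[280.3, -122.4], [280.3, -105.9], [280.0, -14.0], [279.9, 67.9], [279.7, 141.4], [279.6, 175.4], [287.2, -3661.1]]
[[305.6, 171.8], [307.4, 172.0], [318.3, 173.0], [329.1, 174.1], [340.0, 175.1], [345.4, 175.6], [257.3, 161.3]]
```

View pics/l0.png

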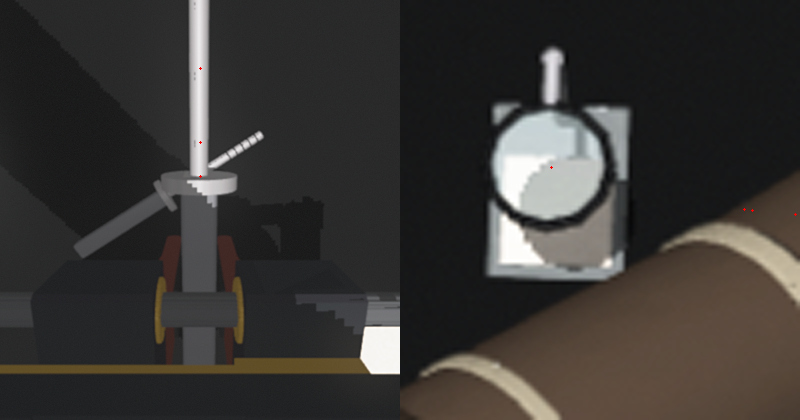

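The lens is centred as predicted, at (258,162) in the top view, and the path is clear. Sliding the tip in level.

```bash
sed -i "s/MAG=np.array(\[.6324,.0265/MAG=np.array([.6324,.0257/" h.py; python3 - <<'E'
from rig import env
from h import *
pz=env.pinch_z;y=1.5
def L(b,z):
    g,r=lensp(y,z);return pose(g-r[:,0]*b,r,0,1,pz)
for b in (.08,.04,0):
    env.move_straight(*L(b,.08),vel=.08);s=env.get_state();print(b,round(s["time_s"],2),np.round(s["contact_force"],1))
env.wait(.5);s=env.get_state();print(s["tcp_pos"],s["orientation"],s["qd"].round(4) if hasattr(s["qd"],"round") else s["qd"])
pts=rodpts(env)+[[MAG[0],MAG[1],.15],[MAG[0],MAG[1],.01]]
w,q=over(env,"side",pts,(270,140,100,100),5)
t,q2=over(env,"top",pts,(225,120,75,125),4);print(q.round(1).tolist(),q2[0],q2[-2])
cv2.imwrite("pics/l1.png",np.hstack([w,t]))
E
```

```text
0.08 19.89 [-0.7 -0.  -2.2]
0.04 20.54 [ 1.2  0.  -1.5]
0 21.19 [-0.5 -0.5 -2. ]
[ 0.62141558 -0.12908849  0.06131765] [ 3.14157017e+00 -1.70114541e-05  1.49975175e+00] [ 0.0001 -0.0006 -0.0009 -0.0006 -0.0019  0.0009  0.0002]
[[302.8, 189.8], [303.7, 190.7], [309.3, 196.0], [314.9, 201.5], [320.8, 207.1], [323.7, 209.9], [303.9, 171.2], [301.7, 207.3]] [258.87114928 167.3843136 ] [257.62545158 161.34503602]
```

View pics/l1.png

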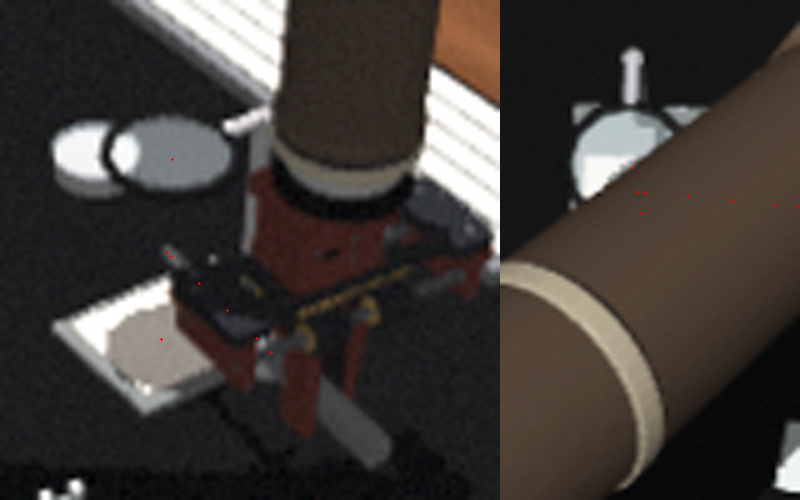

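The rod tip shows in the side view at about (303,189.6), 0.3 px from the predicted point between lens and plate. The rod is level, still and clear of everything else. Handing in.

```bash
python3 -c "
from rig import env
print(env.job_done())"
```

```text
the job is handed in; nothing more can be done
None
```

The job is handed in at about 22 s: the rod went down the tube until its collar stopped on the mouth (12 N push), was drawn right out, and is now held level and still with its tip under the lens centre, about 80 mm above the table; no verdict came back.

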